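# Load the carton on the gravity roller lane

### The job

Load the upright carton into the sloped roller rack: set it down standing upright on the rollers in the upper (high) half of the lane, narrow side across the lane, and let go there. It must roll down to the end stop by itself: do not drop it in, and do not carry or push it down the lane.

Things in the scene. Friction and masses are not known exactly. Their poses are not given: they have to be found in the camera images.
- carton: upright white printed carton (an orange band on one face), the only one, 45 mm (its x) by 75 mm (its y) by 100 mm high, about 0.15 kg; origin at the centre of its underside. Stands loose right of the rack, near a brown bottle and a white jar in changing places. Grasp it across its 45 mm width in its upper half; on the rollers it rolls as soon as it is let go
- rack: fixed metal roller rack, one lane 340 x 76 mm of free-running grey rollers; origin on the worktop under its middle, z up, x along the lane to the open high end. It slopes down 8 degrees towards -x, to an end stop 55 mm above the rollers. Roller tops 60 mm above the worktop at the middle. Side rails 70 mm apart, 14 mm above the rollers. Carton's y goes along rack x, either way round
- load (a point): point on the roller tops on the lane's centre line, 100 mm up-slope of the middle (74 mm above the worktop): a good place to set the centre of the carton's underside; axes as the rack's
- home (a point): point on the roller tops on the lane's centre line, 42 mm above the worktop, where the centre of the carton's underside is when it rests against the end stop; axes as the rack's, so rack x positive from here is up the lane
Not all that is in view belongs to the job. Leave any green, turquoise or yellow look-alike of the carton alone.

How it is judged:
On the way:
1. the carton stands on the rollers in the upper half of the lane, let go (x of carton in the frame of home between 0.12 and 0.3 m and y of carton in the frame of home between -0.02 and 0.02 m and angle between carton's own z axis and vertical below 0.35 rad and contact force between carton and rack above 0.1 N and contact force between carton and the arm below 0.05 N and contact force between carton and the fingers below 0.05 N).
At the end, for the whole second after the job is handed in: the carton stands upright (within 17 degrees) on the rollers against the end stop, its underside's centre within 15 mm along and 20 mm across of the home point, at rest and let go (x of carton in the frame of home between -0.015 and 0.015 m and y of carton in the frame of home between -0.02 and 0.02 m and z of carton in the frame of home below 0.015 m and angle between carton's own z axis and vertical below 0.3 rad and contact force between carton and rack above 0.3 N and linear speed of carton below 0.02 m/s); the robot touches nothing.
It fails at once if the carton is carried or pushed in the lower part of the lane, instead of rolling by itself (x of carton in the frame of home between -0.04 and 0.08 m and y of carton in the frame of home between -0.03 and 0.03 m and z of carton in the frame of home below 0.025 m and (contact force between carton and the fingers above 0.5 N or contact force between carton and the arm above 0.5 N)).
It fails at once if the carton is dropped onto the lane from more than about 30 mm (x of carton in the frame of rack between -0.18 and 0.18 m and y of carton in the frame of rack between -0.05 and 0.05 m and z of carton in the frame of rack above 0.108 m and contact force between carton and the fingers below 0.05 N and contact force between carton and the arm below 0.05 N).
It also fails if it takes over 35 s, if anything falls off the work surface, if the arm or the gripper's body presses on something with over 40 N, if the wrist force passes 120 N, or if a joint passes its speed limit or range.

### The arm

A 7-joint arm with a two-finger parallel gripper is mounted at the origin on a cart in front of the work surface, level with it; the furniture and walls round the work are solid. World frame = base frame: x ahead of the robot, y to its left, z up, the work surface at z = 0. Lengths are in m, angles in rad, forces in N, time in s.
With the tool pointing down it reaches from about 0.4 to 0.85 m from the base axis. Payload 4.5 kg.
Tool frame: the origin (TCP) lies at the centre of the arm's flange, where the gripper is bolted on; the fingertips stand 166 mm ahead of it and the grasp point (between the pads) lies 147 mm ahead of it (r.grip_depth is the distance from the TCP to the grasp point, in m); z points along the fingers, y is the line along which they close (so a half turn about z gives the same grasp; the last joint's range is limited). The gripper opens to 88 mm and grips with 3 to 60 N. Pads are 18 mm wide; open, the fingers measure 123 mm over their backs; the gripper's body (75 mm by 187 mm) begins 45 mm behind the grasp point.
Start: joints at [-1.118, 0.689, -0.195, 1.565, 0.157, 0.902, -0.215], TCP at [0.254, 0.571, 0.405] pointing down, gripper open.
Joint ranges: [-3.01, 3.01], [-0.46, 2.08], [-1.47, 1.51], [0.13, 2.56], [-1, 4.14], [0.04, 2.09], [-2.66, 2.66]. Speed limits (rad/s): [2.57, 2.57, 3.14, 3.14, 3.14, 3.14, 3.14].

### API

Orientations are given as a unit quaternion [x, y, z, w].
In Python, from plant import status, cams, r, finder gives the robot as it stands.
- The arm moves only by the tool play_rows, never from a script. Its argument "rows" is a list of rows, each a list of 7 numbers: the opening in per cent of the stroke, from 0 (shut) to 100 (fully open), then the shift along the tool's x, y, z in m, then the turn, a rotation vector about the tool's x, y, z in degrees. A call has 1 to 8 rows; each row shifts and turns the commanded pose from where the row before left it, along the tool's axes as they then stand; what a row does not reach is not made up. A row lasts 1/8 s, in which the tool goes at most 62.5 mm and 10.7 degrees, less where a joint would pass 70% of its speed; a pose out of reach is approached as far as the arm can. A call with a gripper value outside its range is refused whole. The fingers move at their own pace and stop on an object; "grip_force" is the grip in N (left out, the last holds). Time passes only in rows, so rows that do not move let the fingers close. It gives the time, the measured TCP pose, the force, the opening and the grip force at its end, in the units of the state.
- status.get_state(): the state, without advancing time (a new reading comes with each control period).
- cams.snapshot(name): name is "scene" or "top" or "wrist"; returns the picture (400x640x3 uint8, red, green, blue); there is no depth.
- cams.camera_params(name): a dict with "vfov" (degrees; the focal length in pixels is half the picture's height over the tangent of half this angle, whatever the lens; pixels are square), "cx", "cy" (the principal point, pixels), "R" (3x3) and "t" (3): a world point X has camera coordinates R X + t; the wrist camera has in their place "tool_from_camera" (4x4, takes a point from camera to tool coordinates, whose origin is the TCP and whose axes are the flange's). Camera axes: x right, y down, z forward; pixel columns grow to the right and rows downward; lengths in m; the calibration is good to about 2 mm. A picture is of the moment at which its call begins: read the wrist's pose just before it. camera_params takes no time and is no camera call.
- r.finish_job(): hands the job in; it is judged then, once.
Trained networks look in the newest picture that a camera, given by its name, has taken for a name from the list of things; names that differ only in an ending like _2 or _b are one class to them, and where a whole thing is asked for, a point or a joint stands for the part that bears it (a point fixed in the world has none). Each returns a list of dicts, best first, with "score" (0 to 1); they miss things now and then, are a little off and sometimes report something else, mostly with a low value. They report only what shows in the picture. A call takes as long as a camera call. They do not tell look-alikes from the thing itself.
- finder.spot_in(camera, label): "at" ([x, y, z] in m, in the coordinates of the camera as it stood for that picture, good to about 4 mm: the middle of the surface that is visible of it).
- finder.regions_of(camera, label): "mask" (400x640 bool, what is visible of it).
The state is a dict: "clock": time; "q": joint angles; "qd": joint speeds; "joint_torque": joint torques, N m; "tool_pos": TCP position; "eef_rot": TCP orientation; "contact_force": force on the tool from outside, world axes, zero at the start; "moment": the same for the moment, N m; "opening": opening from 0.0 (shut) to 1.0 (fully open); "finger_force": force on a finger pad.
Only numpy, scipy, OpenCV 4.12 (cv2) and the standard library are available. Lean on these libraries where they do the work, as an engineer would, in place of code of your own. Each camera call takes 0.05 s, during which the arm holds its last target. There are 200 camera calls.

## Working session

There is one attempt and no reset: what is moved stays moved. The work goes in short steps, Python scripts to look and compute and a tool call to move; the robot and the scene stay as the last step left them, time stands still between calls to the robot, and variables do not carry over. Pictures are saved under pics/ and viewed, at most 10 in all, crops included, and the job is handed in when it is done.

Besides the shell and the picture viewer there is one more tool, called after "Call:" as name(argument=value, ...), one argument or row to a line, values as JSON. play_rows: Moves the arm, as the interface text tells. Its arguments: {"type":"object","properties":{"rows":{"type":"array","items":{"type":"array","items":{"type":"number"}}},"grip_force":{"type":"number"}},"required":["rows"]}

```bash
mkdir -p pics; cat > h.py <<'E'
import numpy as np, cv2
from plant import status, cams, r, finder
from scipy.spatial.transform import Rotation as Ro
def save(im,n): cv2.imwrite('pics/'+n+'.png',im[:,:,::-1])
def w_from_cam(name,p,s=None):
    c=cams.camera_params(name)
    if name=='wrist':
        T=np.array(c['tool_from_camera']); p=T[:3,:3]@p+T[:3,3]
        return Ro.from_quat(s['eef_rot']).apply(p)+s['tool_pos']
    return np.array(c['R']).T@(np.array(p)-c['t'])
def ray(name,u,v,z,s=None):
    c=cams.camera_params(name); f=200/np.tan(np.radians(c['vfov'])/2)
    d=np.array([(u-c['cx'])/f,(v-c['cy'])/f,1.])
    o=w_from_cam(name,np.zeros(3),s); e=w_from_cam(name,d,s)-o
    return o+e*(z-o[2])/e[2]
E
python3 - <<'E'
from h import *
s=status.get_state();print(s)
a=cams.snapshot('top');b=cams.snapshot('scene');save(np.vstack([a,b])[::1,::1],'x')
save(a,'top1');save(b,'scene1')
for n in('top','scene'):
  for l in('carton','rack'):
    for d in finder.spot_in(n,l)[:4]: print(n,l,d['score'],w_from_cam(n,d['at']).round(3))
E
```

```text
{'clock': 0.0, 'q': array([-1.11821073,  0.68994642, -0.19451625,  1.5663123 ,  0.15729126,
        0.90248228, -0.21508724]), 'qd': array([-0.00167857,  0.00156886,  0.00065213, -0.00021652,  0.00119988,
       -0.00082852, -0.00044212]), 'joint_torque': array([ 6.73189006e-04, -5.27555788e+01, -1.26694523e+00, -1.53424412e+01,
       -5.26542915e-02,  6.62129445e-03,  1.77280622e-04]), 'tool_pos': array([0.25405049, 0.57068949, 0.40394172]), 'eef_rot': array([ 2.07822106e-01,  9.78166243e-01, -8.70293096e-04, -1.23663478e-04]), 'contact_force': array([ 0.33346133, -0.51829517, -0.65317859]), 'moment': array([ 0.0294414 , -0.00870549, -0.01208047]), 'finger_force': 0.0, 'opening': 1.0014385354830826}
top carton 0.95 [ 0.383 -0.476  0.101]
top carton 0.82 [ 0.528 -0.135  0.1  ]
top carton 0.76 [ 0.41  -0.187  0.101]
top carton 0.72 [ 0.526 -0.397  0.103]
top rack 0.74 [0.476 0.125 0.059]
scene carton 0.95 [ 0.53  -0.412  0.084]
scene carton 0.92 [ 0.37  -0.613  0.099]
scene carton 0.8 [ 0.521 -0.149  0.078]
scene carton 0.6 [ 0.373 -0.491  0.101]
scene rack 0.95 [0.47  0.107 0.058]
```

View pics/top1.png

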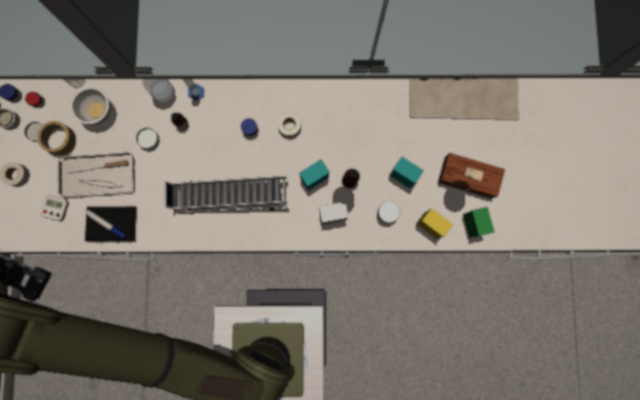

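View pics/scene1.png

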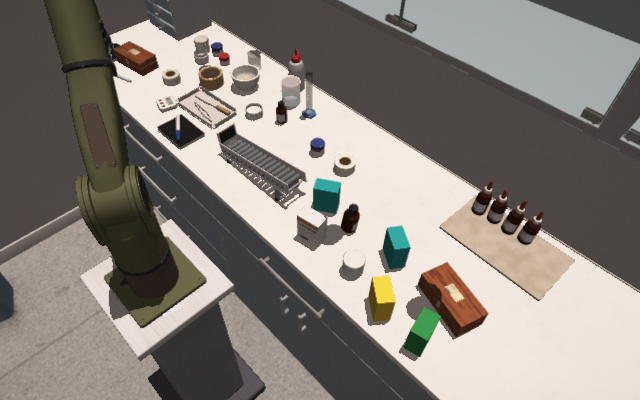

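The top view shows the white carton at about (333,213), with the bottle at (350,178) and a turquoise look-alike at (315,174). The rack spans columns 165–288 at row 193, with its stop at the left (+y) and its high end at the right. Next I'll fit the carton and rack.

```bash
python3 - <<'E'
from h import *
a=cams.snapshot('top')
c=cams.camera_params('top');print(c['vfov'],c['cx'],c['cy'],w_from_cam('top',np.zeros(3)))
for l in('carton','rack'):
  for d in finder.regions_of('top',l)[:5]:
    m=d['mask'].astype(np.uint8); 
    ys,xs=np.nonzero(m); 
    if l=='carton' and not(310<xs.mean()<350 and ys.mean()>200): continue
    R=cv2.minAreaRect(np.c_[xs,ys].astype(np.float32)); B=cv2.boxPoints(R)
    print(l,d['score'],R); print(np.array([ray('top',u,v,.1 if l=='carton' else .07)[:2] for u,v in B]).round(3))
save(cv2.resize(a[150:250,150:370],None,fx=3.6,fy=3.6,interpolation=cv2.INTER_CUBIC),'crop')
E
```

```text
43.37409674857973 318.9025908865509 202.00032507427602 [ 0.2539699  -0.14747272  1.49918411]
carton 0.88 ((332.7283020019531, 213.5509796142578), (18.920289993286133, 27.520421981811523), 79.3803482055664)
[[ 0.432 -0.146]
 [ 0.446 -0.222]
 [ 0.394 -0.232]
 [ 0.38  -0.156]]
rack 0.98 ((225.1918487548828, 195.38558959960938), (33.81064987182617, 123.38052368164062), 87.1728744506836)
[[ 0.511  0.299]
 [ 0.528 -0.056]
 [ 0.429 -0.061]
 [ 0.413  0.291]]
```

View pics/crop.png

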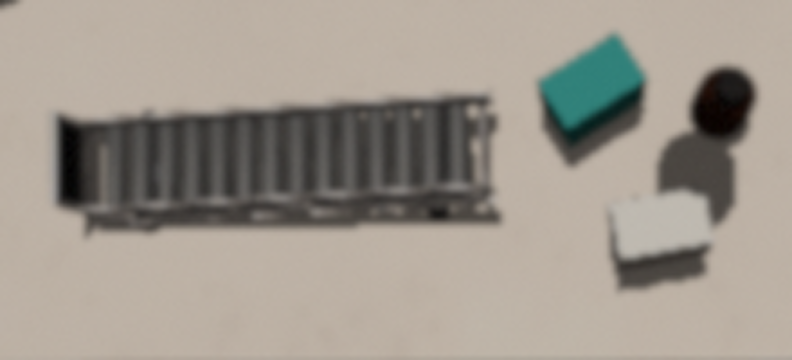

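```bash
cat >> h.py <<'E'
def plan(pos,yaw,n,op=100,s=None,start=None,down=True):
    """rows from present pose (or start) to pos, tool down, tool y axis at world angle yaw(deg)"""
    s=s or status.get_state()
    p0,R0=start or (np.array(s['tool_pos']),Ro.from_quat(s['eef_rot']))
    R1=down_rot(yaw); rv=(R0.inv()*R1).as_rotvec(); p1=np.array(pos)
    p,R=p0,R0; acc=[]
    for i in range(n):
        q=p0+(p1-p0)*(i+1)/n; Rn=R0*Ro.from_rotvec(rv*(i+1)/n)
        d=R.inv().apply(q-p); t=np.degrees((R.inv()*Rn).as_rotvec())
        row=[op,*d.round(3).tolist(),*t.round(1).tolist()]
        R2=R*Ro.from_rotvec(np.radians(row[4:])); p=p+R.apply(row[1:4]); R=R2; acc.append(row)
    print(str(acc).replace(' ',''))
    return p,R
def down_rot(yaw):
    a=np.radians(yaw); y=np.array([np.cos(a),np.sin(a),0]); z=np.array([0,0,-1.]); x=np.cross(y,z)
    return Ro.from_matrix(np.c_[x,y,z])
E
python3 - <<'E'
from h import *
f=lambda u,v:(150+u/3.6,150+v/3.6)
print(cams.camera_params('wrist'))
print('rack L',ray('top',*f(85,166),.05),'R',ray('top',*f(490,144),.098))
print('carton',[ray('top',*f(*p),.1).round(3) for p in((610,203),(690,190),(712,240),(622,260))])
st=plan((.42,.13,.40),12,8); plan((.40,-.187,.40),12,6,start=st)
E
```

```text
{'vfov': 59.11566978835948, 'cx': 317.72122733447105, 'cy': 194.26949559754377, 'tool_from_camera': array([[ 1.12801123e-03, -9.53913152e-01, -3.00080700e-01,
         7.81100536e-02],
       [ 9.99999224e-01,  1.23492821e-03, -1.66634864e-04,
         5.15731697e-04],
       [ 5.29533312e-04, -3.00080279e-01,  9.53913804e-01,
         2.00672867e-02],
       [ 0.00000000e+00,  0.00000000e+00,  0.00000000e+00,
         1.00000000e+00]])}
rack L [0.47136949 0.27231273 0.05      ] R [ 0.48056038 -0.0581865   0.098     ]
carton [array([ 0.433, -0.152,  0.1  ]), array([ 0.443, -0.214,  0.1  ]), array([ 0.404, -0.231,  0.1  ]), array([ 0.389, -0.161,  0.1  ])]
[[100,-0.041,-0.042,0.001,-0.0,0.0,6.8],[100,-0.046,-0.037,0.0,-0.0,0.0,6.7],[100,-0.05,-0.031,0.001,-0.0,0.0,6.8],[100,-0.054,-0.025,0.0,-0.0,0.0,6.7],[100,-0.055,-0.018,0.001,-0.0,0.0,6.8],[100,-0.058,-0.012,0.001,-0.0,0.0,6.7],[100,-0.059,-0.005,0.0,-0.0,0.0,6.8],[100,-0.059,0.002,0.001,-0.0,0.0,6.7]]
[[100,-0.051,-0.014,-0.0,-0.0,0.0,0.0],[100,-0.051,-0.015,-0.0,-0.0,0.0,0.0],[100,-0.051,-0.014,-0.0,-0.0,0.0,0.0],[100,-0.051,-0.014,-0.0,-0.0,0.0,0.0],[100,-0.051,-0.014,-0.0,-0.0,0.0,0.0],[100,-0.051,-0.015,-0.0,-0.0,0.0,0.0]]
```

Call:
play_rows(
  rows=[
    [100,-0.041,-0.042,0,0,0,6.8],
    [100,-0.046,-0.037,0,0,0,6.7],
    [100,-0.05,-0.031,0,0,0,6.8],
    [100,-0.054,-0.025,0,0,0,6.7],
    [100,-0.055,-0.018,0,0,0,6.8],
    [100,-0.058,-0.012,0,0,0,6.7],
    [100,-0.059,-0.005,0,0,0,6.8],
    [100,-0.059,0.002,0,0,0,6.7],
  ],
)

```text
clock: 1.45
tool_pos: [0.4208, 0.1282, 0.405]
eef_rot: [0.631, 0.776, 0.001, 0.0]
contact_force: [1.3, 0.9, -0.4]
opening: 0.994
finger_force: 0.0
```

```bash
python3 - <<'E'
from h import *
s=status.get_state();a=cams.snapshot('wrist');print(s['clock'],s['tool_pos'],s['qd'].round(2))
save(a,'w1'); plan((.42,-.187,.42),12,7)
E
```

```text
1.45 [0.42076112 0.12816193 0.40502875] [ 0.93  0.01  0.21 -0.01 -0.17 -0.02  0.32]
[[100,-0.043,-0.009,-0.002,0.0,0.0,-0.2],[100,-0.043,-0.009,-0.002,0.0,0.1,-0.1],[100,-0.043,-0.008,-0.002,0.0,0.0,-0.2],[100,-0.043,-0.009,-0.002,0.0,0.1,-0.1],[100,-0.043,-0.01,-0.002,0.1,0.0,-0.2],[100,-0.043,-0.009,-0.002,-0.0,0.1,-0.2],[100,-0.043,-0.009,-0.002,-0.0,0.0,-0.1]]
```

View pics/w1.png

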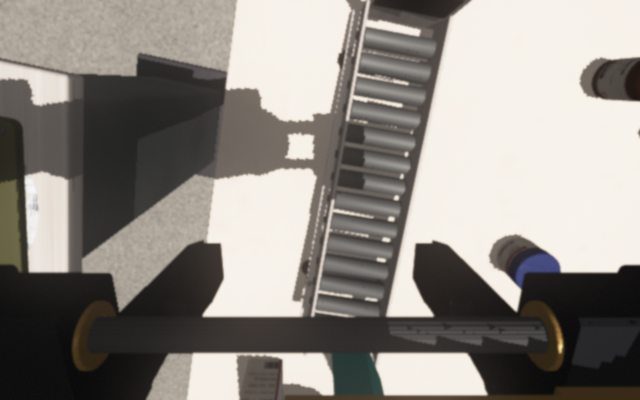

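The wrist view shows the rack lane running from the stop at (415,5) to about (348,310). The roller ends are at x=366–436 on row 44 and x=316–380 on row 308. The carton is just showing at (262,380).

Call:
play_rows(
  rows=[
    [100,-0.043,-0.009,-0.002,0,0,0],
    [100,-0.043,-0.009,-0.002,0,0,0],
    [100,-0.043,-0.009,-0.002,0,0,0],
    [100,-0.043,-0.009,-0.002,0,0,0],
    [100,-0.043,-0.009,-0.002,0,0,0],
    [100,-0.043,-0.009,-0.002,0,0,0],
    [100,-0.043,-0.009,-0.002,0,0,0],
    [100,0,0,0,0,0,0],
  ],
)

```text
clock: 2.5
tool_pos: [0.4209, -0.181, 0.419]
eef_rot: [0.632, 0.775, -0.0, 0.001]
contact_force: [0.1, 0.7, 1.1]
opening: 1.0
finger_force: 0.0
```

```bash
python3 - <<'E'
from h import *
s1={'tool_pos':np.array([0.42076112,0.12816193,0.40502875]),'eef_rot':np.array([.631,.776,.001,0])}
for u0,u1,v in((366,436,44),(316,380,308),(342,414,143)):
    z=.06
    for _ in range(5):
        P=ray('wrist',(u0+u1)/2,v,z,s1); z=.06-(P[1]-.11)*np.tan(np.radians(8))
    print('roller',P.round(4))
s=status.get_state();a=cams.snapshot('wrist');print(s['clock'],s['tool_pos'],s['eef_rot'],s['qd'].round(2))
save(a,'w2')
for d in finder.regions_of('wrist','carton')[:3]:
    ys,xs=np.nonzero(d['mask']);print(d['score'],cv2.minAreaRect(np.c_[xs,ys].astype(np.float32)))
E
```

```text
roller [0.4719 0.254  0.0398]
roller [ 0.4804 -0.0029  0.0759]
roller [0.472  0.1643 0.0524]
2.5 [ 0.42085984 -0.18096271  0.41895979] [ 6.31811890e-01  7.75120956e-01 -4.07855146e-04  1.03591880e-03] [-0.06 -0.01 -0.06  0.03 -0.02 -0.   -0.03]
0.79 ((242.0, 376.5), (45.0, 72.0), 90.0)
0.73 ((440.3716125488281, 144.238525390625), (100.85911560058594, 75.28515625), 73.3007583618164)
0.59 ((310.0, 175.0), (96.0, 52.0), 90.0)
```

View pics/w2.png

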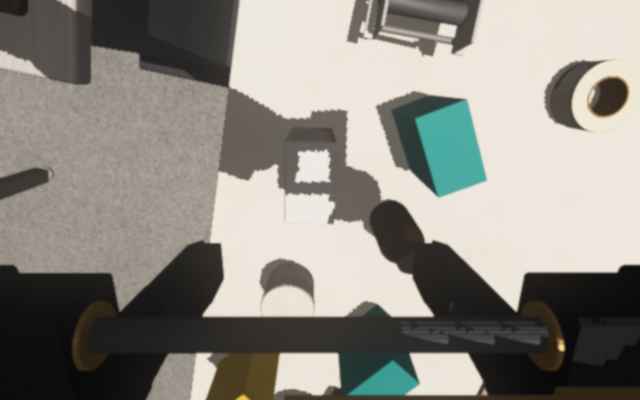

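The carton's top face in the wrist view has corners at about (287,143), (335,142), (333,222) and (285,223). The bottle leans from about (390,210) to (405,265), on the +y tool side.

```bash
python3 - <<'E'
from h import *
s=status.get_state()
C=np.array([ray('wrist',u,v,.1,s) for u,v in((287,143),(335,142),(333,222),(285,223))]);print(C.round(3));c=C.mean(0);print(c)
for n in range(4): d=C[(n+1)%4]-C[n];print(np.linalg.norm(d).round(3),np.degrees(np.arctan2(d[1],d[0])).round(1))
for h in (0,.05,.09,.12): print(h,'bottle base(388,210)',ray('wrist',388,208,h,s).round(3),'cap(405,262)',ray('wrist',405,262,h,s).round(3),'topcam cap', ray('top',150+728/3.6,150+90/3.6,h).round(3))
print(cams.snapshot('top').shape)
E
```

```text
[[ 0.389 -0.153  0.1  ]
 [ 0.429 -0.144  0.1  ]
 [ 0.444 -0.216  0.1  ]
 [ 0.401 -0.226  0.1  ]]
[ 0.41585037 -0.18472129  0.1       ]
0.041 13.3
0.073 -78.5
0.044 -166.6
0.073 99.1
0 bottle base(388,210) [ 0.517 -0.223  0.   ] cap(405,262) [ 0.557 -0.288  0.   ] topcam cap [ 0.542 -0.252  0.   ]
0.05 bottle base(388,210) [ 0.503 -0.207  0.05 ] cap(405,262) [ 0.538 -0.265  0.05 ] topcam cap [ 0.532 -0.249  0.05 ]
0.09 bottle base(388,210) [ 0.492 -0.195  0.09 ] cap(405,262) [ 0.523 -0.246  0.09 ] topcam cap [ 0.525 -0.246  0.09 ]
0.12 bottle base(388,210) [ 0.483 -0.186  0.12 ] cap(405,262) [ 0.512 -0.232  0.12 ] topcam cap [ 0.519 -0.244  0.12 ]
(400, 640, 3)
```

```bash
python3 - <<'E'
from h import *
st=plan((.416,-.185,.36),12.3,2);plan((.416,-.185,.219),12.3,4,start=st)
E
```

```text
[[100,-0.004,-0.003,0.029,0.0,-0.0,-0.1],[100,-0.003,-0.004,0.03,0.0,-0.0,-0.1]]
[[100,-0.0,0.0,0.035,0.0,-0.0,-0.0],[100,-0.0,0.0,0.035,0.0,-0.0,-0.0],[100,-0.0,0.0,0.035,0.0,-0.0,-0.0],[100,-0.0,0.0,0.036,0.0,-0.0,-0.0]]
```

Call:
play_rows(
  rows=[
    [100,-0.004,-0.003,0.03,0,0,-0.1],
    [100,-0.003,-0.004,0.03,0,0,-0.1],
    [100,0,0,0.035,0,0,0],
    [100,0,0,0.035,0,0,0],
    [100,0,0,0.035,0,0,0],
    [100,0,0,0.035,0,0,0],
    [100,0,0,0,0,0,0],
    [100,0,0,0,0,0,0],
  ],
)

```text
clock: 3.65
tool_pos: [0.4162, -0.1853, 0.2195]
eef_rot: [0.627, 0.779, 0.0, 0.0]
contact_force: [0.8, -0.6, 0.5]
opening: 1.002
finger_force: 0.0
```

Call:
play_rows(
  rows=[
    [35,0,0,0,0,0,0],
    [35,0,0,0,0,0,0],
    [35,0,0,0,0,0,0],
    [35,0,0,0,0,0,0],
    [35,0,0,0,0,0,0],
    [35,0,0,0,0,0,0],
  ],
  grip_force=12,
)

```text
clock: 4.4
tool_pos: [0.4157, -0.1861, 0.2188]
eef_rot: [0.628, 0.778, -0.0, -0.0]
contact_force: [-0.7, 0.1, 2.7]
opening: 0.51
finger_force: 11.9
```

```bash
python3 - <<'E'
from h import *
s=status.get_state();print(s['tool_pos'],s['opening'],s['finger_force'])
c=cams.camera_params('wrist')
save(cams.snapshot('wrist'),'w3')
E
```

```text
[ 0.41569032 -0.18607455  0.21875885] 0.5099150122063003 11.87818389327731
```

View pics/w3.png

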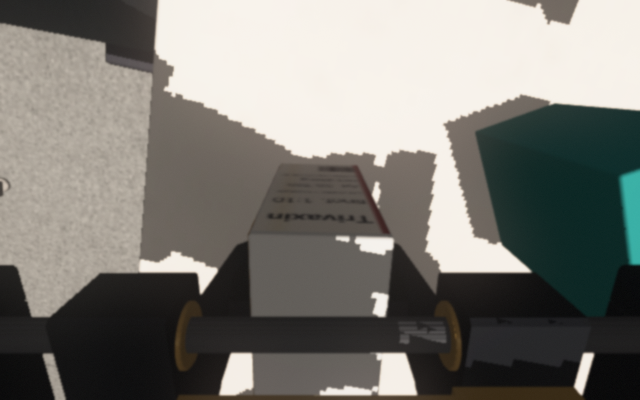

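```bash
cat >> h.py <<'E'
def go(L,h,e,n,start=None,op=35,yaw=1.7,tilt=-8,b=.0718+.147):
    """carton bottom centre at L + h along vertical"""
    global down_rot
    R=base_down(yaw)*Ro.from_euler('y',tilt,degrees=True)
    pos=np.array(L)+[0,0,h]-R.apply([e,0,b])
    down_rot=lambda y:R
    return plan(pos,yaw,n,op,start=start)
base_down=down_rot
E
python3 - <<'E'
from h import *
s=status.get_state()
R=Ro.from_quat(s['eef_rot']); P=ray('wrist',320,235,.1,s); e=R.inv().apply(P-s['tool_pos']); print(e, 'centre e',e[0]-.0375)
p=np.array(s['tool_pos'])
e=e[0]-.0375
go((.4795,.015,.074),.04,e,7,start=(p+[0,0,.12],R))
E
```

```text
[0.03436744 0.00093081 0.11878272] centre e -0.00313256013567631
[[35,0.031,0.016,0.001,0.1,-1.1,1.5],[35,0.031,0.015,0.001,0.1,-1.2,1.5],[35,0.032,0.014,-0.0,0.1,-1.1,1.5],[35,0.032,0.013,-0.001,0.1,-1.2,1.5],[35,0.032,0.013,-0.001,0.1,-1.1,1.5],[35,0.033,0.012,-0.002,0.1,-1.1,1.5],[35,0.033,0.011,-0.003,0.1,-1.2,1.5]]
```

Call:
play_rows(
  rows=[
    [35,0,0,-0.02,0,0,0],
    [35,0,0,-0.03,0,0,0],
    [35,0,0,-0.035,0,0,0],
    [35,0,0,-0.035,0,0,0],
  ],
  grip_force=15,
)

```text
clock: 4.95
tool_pos: [0.4155, -0.1859, 0.3394]
eef_rot: [0.628, 0.778, -0.0, -0.001]
contact_force: [0.3, -0.3, -2.0]
opening: 0.514
finger_force: 14.9
```

Call:
play_rows(
  rows=[
    [35,0.031,0.016,0,0,-1.1,1.5],
    [35,0.031,0.015,0,0.1,-1.2,1.5],
    [35,0.032,0.014,0,0.1,-1.1,1.5],
    [35,0.032,0.013,-0.001,0.1,-1.2,1.5],
    [35,0.032,0.013,-0.001,0.1,-1.1,1.5],
    [35,0.033,0.012,-0.002,0.1,-1.1,1.5],
    [35,0.033,0.011,-0.003,0.1,-1.2,1.5],
    [35,0,0,0,0,0,0],
  ],
)

```text
clock: 5.95
tool_pos: [0.4795, 0.0525, 0.3314]
eef_rot: [0.693, 0.718, -0.047, 0.051]
contact_force: [-0.7, 0.6, -2.3]
opening: 0.507
finger_force: 14.9
```

```bash
python3 - <<'E'
from h import *
s=status.get_state();print(s['tool_pos'],s['eef_rot'])
R=Ro.from_quat(s['eef_rot']);print('bottom now',s['tool_pos']+R.apply([-.003,0,.2188]))
a=cams.snapshot('wrist');b=cams.snapshot('scene');t=cams.snapshot('top')
save(np.vstack([a[:330],cv2.resize(np.hstack([b[100:240,190:390],t[140:240,150:310].repeat(1,0)[:100] if 0 else cv2.resize(t[150:240,150:290],(218,140))]),(640,214))]),'w4')
go((.4795,.015,.074),0,-.003,4)
E
```

```text
[0.47950203 0.05254679 0.33141299] [ 0.69254324  0.7180661  -0.04703072  0.05052769]
bottom now [0.48123313 0.01948627 0.11511124]
[[35,0.002,-0.0,0.01,0.0,0.0,-0.0],[35,0.001,-0.0,0.011,0.0,0.0,-0.0],[35,0.002,-0.0,0.01,0.0,0.0,-0.1],[35,0.001,-0.0,0.01,0.1,0.0,0.0]]
```

View pics/w4.png

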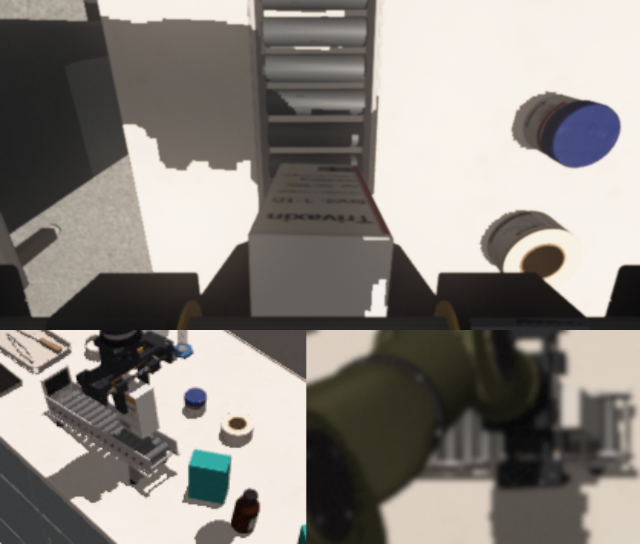

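The lane (columns 262–368) is centred and aligned under the carton (its foot is at columns 278–357). Now I'll lower it.

Call:
play_rows(
  rows=[
    [35,0.001,0,0.01,0,0,0],
    [35,0.001,0,0.01,0,0,0],
    [35,0.001,0,0.009,0,0,0],
    [35,0.001,0,0.006,0,0,0],
    [35,0,0,0.002,0,0,0],
    [35,0,0,0,0,0,0],
    [35,0,0,0,0,0,0],
  ],
)

```text
clock: 6.98
tool_pos: [0.4792, 0.0478, 0.2951]
eef_rot: [0.695, 0.716, -0.048, 0.051]
contact_force: [0.2, -0.2, -0.3]
opening: 0.515
finger_force: 14.9
```

Call:
play_rows(
  rows=[
    [35,0,0,0.002,0,0,0],
    [35,0,0,0.001,0,0,0],
    [35,0,0,0,0,0,0],
    [35,0,0,0,0,0,0],
  ],
)

```text
clock: 7.48
tool_pos: [0.4792, 0.0474, 0.292]
eef_rot: [0.695, 0.716, -0.048, 0.051]
contact_force: [-0.0, 0.1, -0.6]
opening: 0.514
finger_force: 14.9
```

Call:
play_rows(
  rows=[
    [35,0,0,0.001,0,0,0],
    [35,0,0,0,0,0,0],
    [35,0,0,0,0,0,0],
  ],
)

```text
clock: 7.85
tool_pos: [0.4792, 0.0472, 0.2909]
eef_rot: [0.695, 0.716, -0.048, 0.051]
contact_force: [0.1, -0.3, -2.4]
opening: 0.51
finger_force: 14.9
```

Call:
play_rows(
  rows=[
    [35,0,0,0.001,0,0,0],
    [35,0,0,0,0,0,0],
    [35,0,0,0,0,0,0],
  ],
)

```text
clock: 8.22
tool_pos: [0.4792, 0.0471, 0.2903]
eef_rot: [0.695, 0.716, -0.048, 0.051]
contact_force: [-1.3, 0.7, 5.4]
opening: 0.513
finger_force: 14.9
```

Call:
play_rows(
  rows=[
    [35,0,0,0.001,0,0,0],
    [35,0,0,0,0,0,0],
    [35,0,0,0,0,0,0],
  ],
)

```text
clock: 8.6
tool_pos: [0.4791, 0.047, 0.29]
eef_rot: [0.695, 0.715, -0.047, 0.051]
contact_force: [-2.7, 2.5, 16.5]
opening: 0.51
finger_force: 15.0
```

Contact is firm. I'll back off about 1 mm and open.

Call:
play_rows(
  rows=[
    [35,0,0,-0.001,0,0,0],
    [35,0,0,0,0,0,0],
    [100,0,0,0,0,0,0],
    [100,0,0,0,0,0,0],
    [100,0,0,0,0,0,0],
    [100,0,0,0,0,0,0],
    [100,0,0,0,0,0,0],
    [100,0,0,0,0,0,0],
  ],
)

```text
clock: 9.6
tool_pos: [0.4792, 0.047, 0.2899]
eef_rot: [0.695, 0.716, -0.048, 0.051]
contact_force: [-0.2, -0.8, -0.5]
opening: 1.003
finger_force: 0.0
```

```bash
python3 - <<'E'
from h import *
a=cams.snapshot('wrist');b=cams.snapshot('scene')
save(np.vstack([a[:330],cv2.resize(b[80:260,190:390],(640,268))[:260]]),'w5')
E
```

```text
(no output)
```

View pics/w5.png

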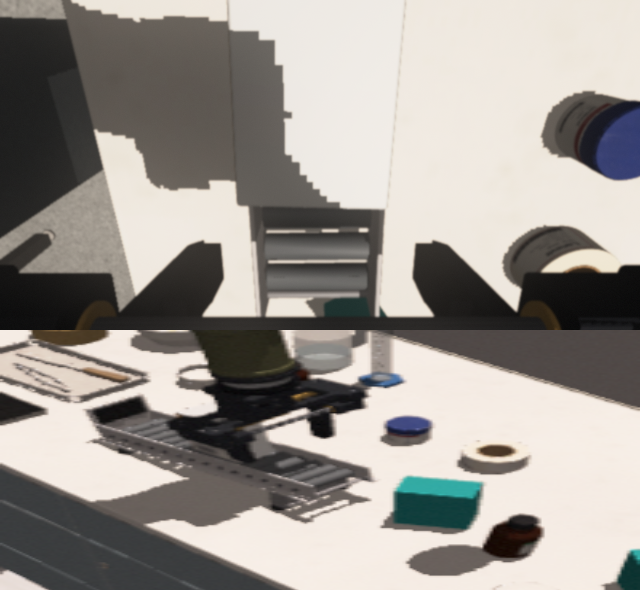

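The carton is rolling down by itself. I'll move the arm up and away.

Call:
play_rows(
  rows=[
    [100,-0.003,0,-0.02,0,0,0],
    [100,-0.006,0,-0.04,0,0,0],
    [100,-0.006,0,-0.04,0,0,0],
    [100,-0.03,0,-0.02,0,0,0],
    [100,-0.04,0,0,0,0,0],
    [100,-0.04,0,0,0,0,0],
    [100,-0.02,0,0,0,0,0],
    [100,0,0,0,0,0,0],
  ],
)

```text
clock: 10.7
tool_pos: [0.4823, -0.0813, 0.4292]
eef_rot: [0.696, 0.714, -0.048, 0.051]
contact_force: [0.2, -0.3, -0.2]
opening: 0.999
finger_force: 0.0
```

```bash
python3 - <<'E'
from h import *
a=cams.snapshot('wrist');b=cams.snapshot('scene');print(status.get_state()['clock'])
for n in('scene','top'):
  if n=='top': cams.snapshot(n)
  for d in finder.spot_in(n,'carton')[:6]: print(n,d['score'],w_from_cam(n,d['at']).round(3))
b2=cams.snapshot('scene');print(np.abs(b2.astype(int)-b)[100:230,190:320].max())
save(np.vstack([a[:320],cv2.resize(b[80:260,190:390],(640,268))[:260]]),'w6')
E
```

```text
10.8
scene 0.84 [ 0.525 -0.411  0.084]
scene 0.76 [ 0.522 -0.151  0.078]
scene 0.74 [0.464 0.227 0.113]
scene 0.73 [ 0.373 -0.491  0.1  ]
scene 0.68 [ 0.368 -0.612  0.1  ]
top 0.95 [ 0.39  -0.591  0.097]
top 0.94 [ 0.525 -0.137  0.099]
top 0.72 [ 0.385 -0.474  0.102]
top 0.63 [0.47  0.242 0.142]
top 0.6 [ 0.527 -0.398  0.101]
116
```

View pics/w6.png

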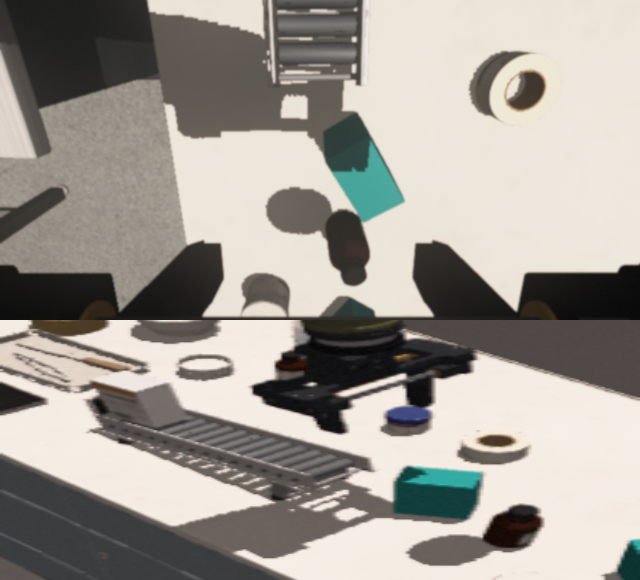

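The carton is standing against the end stop, at (135,400) in the lower part of the picture. I'll let it settle, check that nothing moves, then hand in.

Call:
play_rows(
  rows=[
    [100,0,0,0,0,0,0],
    [100,0,0,0,0,0,0],
    [100,0,0,0,0,0,0],
    [100,0,0,0,0,0,0],
    [100,0,0,0,0,0,0],
    [100,0,0,0,0,0,0],
    [100,0,0,0,0,0,0],
    [100,0,0,0,0,0,0],
  ],
)

```text
clock: 12.0
tool_pos: [0.4826, -0.0798, 0.429]
eef_rot: [0.695, 0.716, -0.048, 0.051]
contact_force: [-0.4, 0.2, -1.0]
opening: 1.0
finger_force: 0.0
```

```bash
python3 - <<'E'
from h import *
b=cams.snapshot('scene').astype(int)
for _ in range(5): b2=cams.snapshot('scene')
d=np.abs(b2-b)[110:150,205:250].max();print(d)
t=finder.spot_in('scene','carton');P=[w_from_cam('scene',x['at']).round(3) for x in t];print(P)
cams.snapshot('top')
for x in finder.spot_in('top','carton'): print(w_from_cam('top',x['at']).round(3))
if d<25: print(r.finish_job())
E
```

```text
7
[array([0.465, 0.225, 0.115]), array([ 0.525, -0.412,  0.086]), array([ 0.523, -0.149,  0.077]), array([ 0.374, -0.487,  0.099]), array([ 0.366, -0.611,  0.099])]
[ 0.387 -0.477  0.104]
[0.468 0.24  0.139]
[ 0.525 -0.14   0.099]
[ 0.529 -0.4    0.098]
[ 0.388 -0.591  0.097]
the job is handed in; nothing more can be done
None
```

I set the carton on the upper rollers and let go; it rolled down by itself and was standing still against the end stop when I handed the job in at about 12 s. The judge's verdict was not shown.

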